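Set a spacer against the stepped fence and hold the board tight on it

ROBOT

A 6-joint arm with a two-finger parallel gripper is mounted at the origin on the work surface. World frame = base frame: x ahead of the robot, y to its left, z up, the work surface at z = 0. Lengths are in mm, angles in rad, forces in N, time in s.
With the tool pointing down it reaches from about 300 to 750 mm from the base axis. Payload 8.5 kg.
Tool frame: the origin (TCP) lies between the finger pads; the fingertips stand 17 mm ahead of it and the grasp point (between the pads) lies 2 mm behind it (tip_extent is the distance from the TCP to the fingertips, in mm); z points along the fingers, y is the line along which they close (so a half turn about z gives the same grasp; the last joint's range is limited). The gripper opens to 88 mm and grips with 3 to 60 N. Pads are 18 mm wide; open, the fingers measure 123 mm over their backs; the gripper's body (75 mm by 187 mm) begins 45 mm behind the grasp point.
Start: joints at [0.97, 0.381, 1.297, -0, 1.464, -0.215], TCP at [206.955, 509.559, 255.748] pointing down, gripper open.
Joint ranges: [-3.11, 3.11], [-0.89, 2.33], [0.22, 2.48], [-1.42, 4.56], [0.17, 2.85], [-2.88, 2.88]. Speed limits (rad/s): [2.39, 2.39, 3.14, 3.14, 3.14, 3.14].

INTERFACE

Orientations are given as a 3x3 rotation matrix whose columns are the frame's x, y, z axes.
In Python, from plant import * gives the robot as it stands.
- The arm moves only by the tool arm_command, never from a script. Its argument "targets" is a list of rows, each a list of 6 numbers: the shift along the world's x, y, z in mm, then the turn, a rotation vector about the world's x, y, z in degrees. A call has 1 to 8 rows; each row shifts and turns the commanded pose from where the row before left it; what a row does not reach is not made up. A row lasts 1/10 s, in which the tool goes at most 50 mm and 8.59 degrees, less where a joint would pass 70% of its speed; a pose out of reach is approached as far as the arm can. A call with a gripper value outside its range is refused whole. "hand" is the finger opening in mm, from 0 to 88.1, set as the call begins (left out, the last holds). The fingers move at their own pace and stop on an object; "grip_force" is the grip in N (left out, the last holds). Time passes only in rows, so rows that do not move let the fingers close. It gives the time, the measured TCP pose, the force, the opening and the grip force at its end, in the units of the state.
- get_state(): the state, without advancing time (a new reading comes with each control period).
- get_image(name): name is "scene" or "top" or "wrist"; returns the picture (400x640x3 uint8, red, green, blue); there is no depth.
- camera_model(name): a dict with "camera_matrix" (3x3 intrinsics, pixels), "R" (3x3) and "t" (3): a world point X has camera coordinates R X + t. Camera axes: x right, y down, z forward; pixel columns grow to the right and rows downward; lengths in mm; the calibration is good to about 2 mm. A picture is of the moment at which its call begins: read the wrist's pose just before it. camera_model takes no time and is no camera call; for the wrist camera it gives the pose at the moment of the call.
- job_done(): hands the job in; it is judged then, once.
Trained networks look in the newest picture that a camera, given by its name, has taken for a name from the list of things; names that differ only in an ending like _2 or _b are one class to them, and where a whole thing is asked for, a point or a joint stands for the part that bears it (a point fixed in the world has none). Each returns a list of dicts, best first, with "score" (0 to 1); they miss things now and then, are a little off and sometimes report something else, mostly with a low value. They report only what shows in the picture. A call takes as long as a camera call. They do not tell look-alikes from the thing itself.
- search_frame(camera, label): "extent" ([left, top, right, bottom] in pixels, round what is visible of it).
- masks_of(camera, label): "pixels" (400x640 bool, what is visible of it) and "extent" ([left, top, right, bottom] in pixels, round what is visible of it).
- mark_of(camera, label): "location" ([column, row] in pixels: a listed point, or the origin of a listed thing).
The state is a dict: "clock": time; "joint_pos": joint angles; "joint_velocities": joint speeds; "tau": joint torques, N m; "tcp_pos": TCP position; "orientation": TCP orientation; "ft_force": force on the tool from outside, world axes, zero at the start; "moment": the same for the moment, N m; "gripper_width": finger opening in mm; "grip_force": force on a finger pad.
Only numpy, scipy, OpenCV 4.12 (cv2) and the standard library are available. Lean on these libraries where they do the work, as an engineer would, in place of code of your own. Each camera call takes 0.05 s, during which the arm holds its last target. There are 200 camera calls.

TASK

Stand the 12 mm wooden spacer on the jig's bed in the gap between the loose board and the stepped fence, only at the thin fence block, where the gap is wide enough to take it without forcing, and let go of it. Then, with the closed fingers, push on the board's robot-side edge, straight opposite the spacer, towards the fence until board, spacer and thin fence block are tight and flush together, and finish while still holding that push, without lifting the board or touching the spacer. Leave everything else on the bench where it is.

Things in the scene. Friction and masses are not known exactly. Their poses are not given: they have to be found in the camera images.
- jig: fixed bed of the jig: dark wooden plate, 180 (x) by 190 (y) by 12 mm thick, flat on the bench. Origin at the centre of its underside, z up; its x axis points from the robot's side towards the fence, within 0.3 rad of the world's x. The bed's top is 12 mm above the origin.
- fence_thin: fixed aluminium block on the bed, the thinner half of the stepped fence: 22 (x) by 75 (y) by 22 mm high, axes parallel to the jig's. Origin at bed height in the middle of its BACK face (away from the board); its front face, towards the board and parallel to y, lies at x = -22 mm. The board's near face starts 16 to 18 mm from this front face: here the 12 mm spacer fits.
- fence_thick: fixed aluminium block beside the thin one, end to end along y, backs in line: 30 (x) by 75 (y) by 22 mm high. Origin at bed height in the middle of its back face; front face at x = -30 mm, so the gap to the board is 8 mm narrower here (8 to 10 mm) and does not take the spacer. Which of the two blocks is on the left varies.
- board_mid (a point): centre of the loose pale wooden board, 90 (x) by 150 (y) by 22 mm thick, about 0.2 kg, lying flat on the jig's bed in front of the whole fence, x axis towards the fence; its long robot-side edge (at x = -45 mm) is free, with 40 mm or so of bare bed in front of it. It slides on the bed under a push of about 1 to 3 N. The point is half-way up, 11 mm above the bed.
- spacer_mid (a point): centre of the loose wooden spacer: an upright block 12 mm thick (its x), 50 mm long (its y) and 55 mm high (its z), about 30 g, standing on the bench on its 12 by 50 mm end. The point is half-way up, 27.5 mm above its foot. Standing on the bed it rises 33 mm above the tops of the board and fence.
- offcut_mid (a point): centre, half-way up, of a wooden offcut like the spacer but 24 mm thick (24 x 50 x 55 mm), standing near it; a bystander, it and the spacer change places.
- torch: bystander: small aluminium torch lying along its x, 110 mm long, 26 mm across; origin on the bench under its middle
- square: bystander: steel combination square lying flat, 300 mm rule along its x, 19 mm high; origin on the bench under the rule's middle
- mallet: bystander: orange rubber mallet lying flat, 290 mm long, head at +x, 58 mm high; origin on the bench under the handle
- jar: bystander: grey plastic screw jar with a twist lid, 68 mm across, 75 mm high; origin at the centre of its underside
- driver: bystander: screwdriver lying along its x, handle at -x; origin on the bench under it
Things that resemble listed ones, but are neither listed nor needed, are in the scene too. Leave any red look-alike of the part that bears spacer_mid alone. There is more than one size of the part that bears board_mid; the job needs the largest.

How it is judged:
By the outcome, as a careful person would: the job done as asked, in the order asked, and still so for the second after the job is handed in, while the arm keeps its last pose, push and grip.
It also fails if it takes over 58 s, if anything falls off the work surface, if the arm or the gripper's body presses on something with over 40 N, if the wrist force passes 120 N, or if a joint passes its speed limit or range.

## Working session

There is one attempt and no reset: what is moved stays moved. The work goes in short steps, Python scripts to look and compute and a tool call to move; the robot and the scene stay as the last step left them, time stands still between calls to the robot, and variables do not carry over. Pictures are saved under pics/ and viewed, at most 10 in all, crops included, and the job is handed in when it is done.

Besides the shell and the picture viewer there is one more tool, called after "Emit:" as a command line: name --pt "numbers of a row" for each row, then --argument value for the rest. arm_command: Moves the arm, as the interface text tells. Its arguments: {"type":"object","properties":{"targets":{"type":"array"},"hand":{"type":"number"},"grip_force":{"type":"number"}},"required":["targets"]}

```bash
mkdir -p pics; ls
cat > h.py <<'E'
from plant import *
import numpy as np, cv2
def save(n,img,box=None,s=1):
    if box: img=img[box[1]:box[3],box[0]:box[2]]
    img=cv2.resize(img,None,fx=s,fy=s,interpolation=cv2.INTER_CUBIC)
    cv2.imwrite('pics/'+n+'.png',img[:,:,::-1])
def ray(cm,px,z):
    K=np.array(cm['camera_matrix']);R=np.array(cm['R']);t=np.array(cm['t'])
    d=R.T@np.linalg.solve(K,[px[0],px[1],1.]);c=-R.T@t
    return c+d*(z-c[2])/d[2]
def proj(cm,X):
    K=np.array(cm['camera_matrix']);p=K@(np.array(cm['R'])@np.array(X,float)+np.array(cm['t']));return p[:2]/p[2]
E
python3 - <<'E'
from h import *
a=get_image('top');b=get_image('scene')
save('top1',a);save('scene1',b)
for l,z in [('jig',0),('fence_thin',12),('fence_thick',12),('board_mid',23),('spacer_mid',27.5),('offcut_mid',27.5)]:
    for c in ['top','scene']:
        cm=camera_model(c)
        for m in mark_of(c,l)[:4]:
            print(l,c,round(m['score'],2),np.round(m['location']),np.round(ray(cm,m['location'],z)))
print(get_state()['clock'])
E
```

```text
pics
fence_thin top 0.56 [268. 188.] [642. 169.  12.]
fence_thin scene 0.67 [347. 236.] [652. 181.  12.]
fence_thick top 0.85 [298. 188.] [643.  94.  12.]
fence_thick scene 0.95 [316. 224.] [649.  98.  12.]
board_mid top 0.84 [286. 293.] [379. 122.  23.]
board_mid top 0.63 [276. 217.] [567. 148.  23.]
board_mid top 0.57 [351. 279.] [413. -38.  23.]
board_mid scene 0.85 [302. 146.] [436. -26.  23.]
board_mid scene 0.63 [342. 200.] [565. 138.  23.]
board_mid scene 0.56 [359. 150.] [390. 125.  23.]
spacer_mid top 0.6 [447. 197.] [ 615. -281.   28.]
spacer_mid top 0.47 [414. 187.] [ 640. -199.   28.]
spacer_mid scene 0.83 [212. 182.] [ 641. -195.   27.]
spacer_mid scene 0.83 [186. 170.] [ 630. -280.   28.]
offcut_mid top 0.72 [382. 226.] [ 542. -117.   28.]
offcut_mid top 0.65 [424. 266.] [ 445. -215.   28.]
offcut_mid top 0.42 [295. 186.] [645. 101.  28.]
offcut_mid top 0.26 [183. 271.] [433. 375.  28.]
offcut_mid scene 0.55 [241. 129.] [ 445. -211.   27.]
0.7
```

View pics/top1.png

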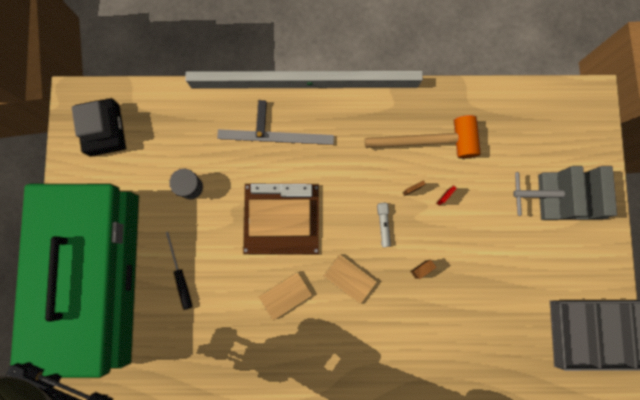

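View pics/scene1.png

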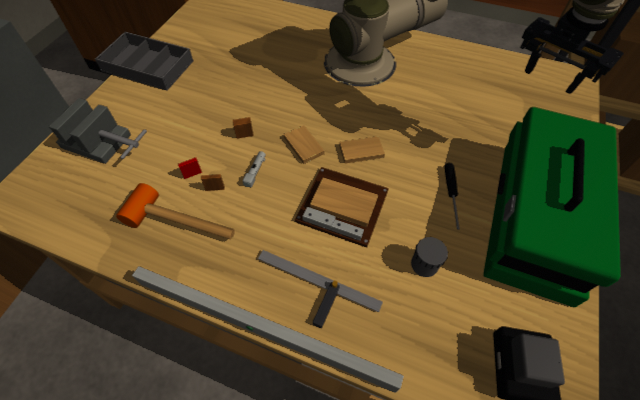

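The spacer candidates in top are brown (414,187), red (447,196, the look-alike) and a thicker brown block (424,268, the offcut). The thin brown one at (414,187) fits best, and I'll confirm it in a crop. The board is the one in the jig at (279,217). First I'll move over the jig to look closer.

Emit:
arm_command --pt "40 -25 20 0 0 0" --pt "40 -30 10 0 0 0" --pt "35 -35 10 0 0 0" --pt "35 -35 0 0 0 0" --pt "35 -35 0 0 0 0" --pt "35 -35 0 0 0 0" --pt "35 -35 0 0 0 0" --pt "35 -35 0 0 0 0"

```text
clock: 1.5
tcp_pos: [496.0, 244.4, 295.2]
orientation: [[-0.926, 0.376, 0.0], [0.376, 0.926, 0.0], [-0.0, 0.0, -1.0]]
ft_force: [0.5, 0.5, -0.3]
gripper_width: 88.0
grip_force: 0.0
```

Run:
```python
from h import *
s=get_state();print(s['clock'],s['tcp_pos'],np.round(s['orientation'],3),s['ft_force'])
cm=camera_model('wrist');R=np.array(cm['R']);print(-R.T@cm['t'],np.round(R,2),cm['camera_matrix'])
print(proj(cm,[600,150,20]))
b=get_image('scene');save('sp',b,(160,110,280,210),5)
```

```text
1.5 [496.01833495 244.37819818 295.15483687] [[-0.926  0.376  0.   ]
 [ 0.376  0.926  0.   ]
 [-0.     0.    -1.   ]] [ 0.50232836  0.48392909 -0.30688066]
[428.16356361 272.03063842 424.18036785] [[ 0.38  0.93  0.  ]
 [ 0.89 -0.36  0.29]
 [ 0.27 -0.11 -0.96]] [[349.08650987   0.         320.80684176]
 [  0.         349.08650987 201.68059492]
 [  0.           0.           1.        ]]
[282.41225877 265.12689173]
```

View pics/sp.png

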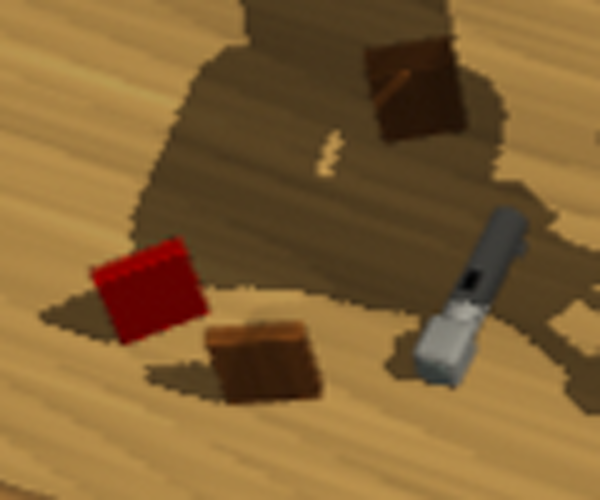

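The crop confirms it: the thin brown block at crop (265,360) = scene (213,182) is the spacer. The red block and the thick block at crop (415,90) are not. Next is a wrist look at the jig.

Run:
```python
from h import *
cm=camera_model('wrist');a=get_image('wrist');save('w1',a,(120,120,520,400),2);np.save('w1.npy',a)
for l,z in [('jig',0),('fence_thin',12),('fence_thick',12),('board_mid',23)]:
    for m in mark_of('wrist',l)[:2]: print(l,round(m['score'],2),np.round(m['location']),np.round(ray(cm,m['location'],z),1))
for l,z in [('fence_thin',34),('fence_thick',34),('board_mid',34)]:
    for m in masks_of('wrist',l)[:2]:
        c,_=cv2.findContours(m['pixels'].astype(np.uint8),0,2);c=max(c,key=cv2.contourArea)
        b=cv2.boxPoints(cv2.minAreaRect(c));print(l,round(m['score'],2),[(np.round(p),np.round(ray(cm,p,z)[:2],1)) for p in b])
```

```text
fence_thin 0.85 [318. 285.] [652.2 174.1  12. ]
fence_thick 0.73 [268. 301.] [648.7 101.7  12. ]
board_mid 0.97 [271. 239.] [564.6 146.9  23. ]
board_mid 0.86 [186.  98.] [377.1 130.3  23. ]
fence_thin 0.84 [(array([282., 280.], dtype=float32), array([616.4, 140.1])), (array([341., 260.], dtype=float32), array([619.4, 217.4])), (array([349., 284.], dtype=float32), array([653.5, 214.5])), (array([290., 303.], dtype=float32), array([651.1, 135.5]))]
fence_thick 0.92 [(array([226., 296.], dtype=float32), array([610.4,  64.9])), (array([284., 274.], dtype=float32), array([610.3, 145.5])), (array([295., 302.], dtype=float32), array([651. , 141.7])), (array([237., 324.], dtype=float32), array([652.1,  59. ]))]
board_mid 0.9 [(array([193., 232.], dtype=float32), array([517.1,  67.7])), (array([311., 184.], dtype=float32), array([516.4, 220.9])), (array([339., 254.], dtype=float32), array([610.7, 219. ])), (array([222., 302.], dtype=float32), array([615.8,  55.6]))]
board_mid 0.81 [(array([129., 121.], dtype=float32), array([376.7,  65.5])), (array([182.,  31.], dtype=float32), array([320.2, 162.6])), (array([243.,  67.], dtype=float32), array([374.5, 204.6])), (array([190., 157.], dtype=float32), array([436.7, 107.6]))]
```

View pics/w1.png

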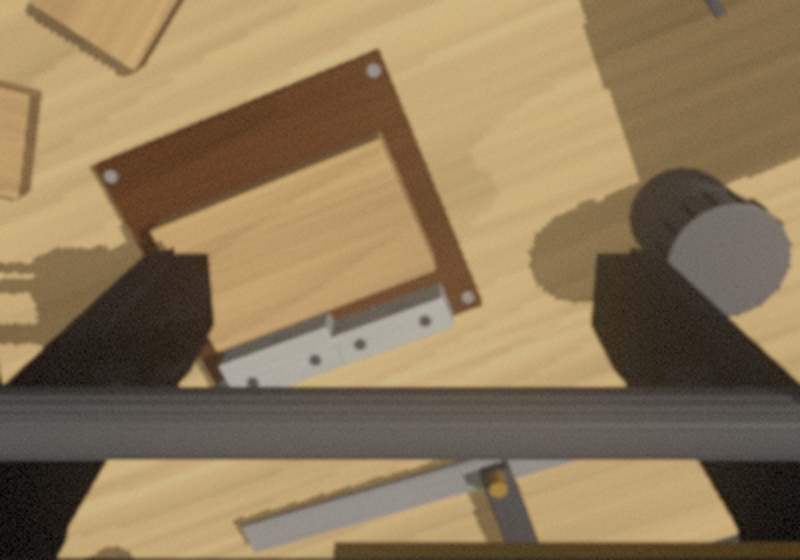

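The wide gap is at crop (380,305), so the thin block is the +y (left) half, in agreement with the networks. Now to the spacer.

Emit:
arm_command --pt "14 -45 0 0 0 -5" --pt "14 -45 0 0 0 -5" --pt "14 -45 0 0 0 -5" --pt "14 -45 0 0 0 -5" --pt "14 -45 0 0 0 -5" --pt "14 -45 0 0 0 -5" --pt "14 -45 0 0 0 -5" --pt "14 -45 -10 0 0 -5"

```text
clock: 2.75
tcp_pos: [607.5, -114.9, 286.4]
orientation: [[-0.466, 0.885, 0.003], [0.885, 0.466, -0.001], [-0.002, 0.002, -1.0]]
ft_force: [0.2, 0.9, -0.1]
gripper_width: 88.3
grip_force: 0.0
```

Emit:
arm_command --pt "15 -48 -10 0 0 0" --pt "15 -48 -10 0 0 0" --pt "0 0 0 0 0 0" --pt "0 0 0 0 0 0"

```text
clock: 3.15
tcp_pos: [636.2, -207.4, 264.8]
orientation: [[-0.468, 0.884, -0.001], [0.884, 0.468, 0.001], [0.001, -0.0, -1.0]]
ft_force: [0.0, 0.0, 1.1]
gripper_width: 88.3
grip_force: 0.0
```

```bash
cat > sp.py <<'E'
from h import *
import sys
s=get_state();cm=camera_model('wrist');a=get_image('wrist');save(sys.argv[1],a)
O=np.array(s['orientation']);print(s['clock'],np.round(s['tcp_pos'],1),'yaw y',np.degrees(np.arctan2(O[1,1],O[0,1])),s['ft_force'])
for m in mark_of('wrist','spacer_mid')[:3]: print(round(m['score'],2),np.round(m['location']),np.round(ray(cm,m['location'],27.5),1))
hsv=cv2.cvtColor(a,cv2.COLOR_RGB2HSV)
for m in masks_of('wrist','spacer_mid')[:3]:
    e=np.round(m['extent']).astype(int);print(round(m['score'],2),e)
    c,_=cv2.findContours(m['pixels'].astype(np.uint8),0,2);c=max(c,key=cv2.contourArea)
    print(cv2.approxPolyDP(c,3,True)[:,0].tolist())
E
python3 sp.py w2
```

```text
3.15 [ 636.2 -207.4  264.8] yaw y 27.880874086892906 [0.00324653 0.00654131 1.10459635]
0.64 [278. 217.] [ 619.3 -275.6   27.5]
0.58 [326. 162.] [ 637.9 -196.3   27.5]
0.94 [321 135 338 190]
[[326, 135], [323, 187], [331, 190], [336, 141], [334, 136]]
0.74 [263 190 296 246]
[[273, 191], [263, 209], [278, 241], [286, 245], [290, 243], [293, 226], [278, 192]]
0.74 [525   0 583  54]
[[583, 0], [553, 0], [527, 40], [543, 52], [548, 51]]
```

View pics/w2.png

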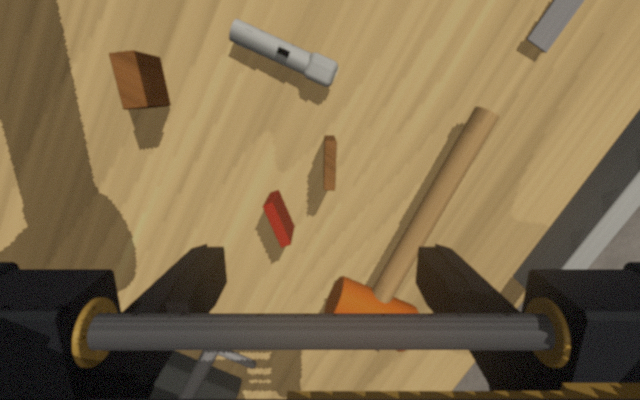

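Spacer at (329,163), red look-alike at (278,217) and offcut at (138,80). I'll fit a box model to the spacer's mask.

```bash
cat > fit.py <<'E'
from h import *
from scipy.optimize import minimize
s=get_state();cm=camera_model('wrist');a=get_image('wrist')
O=np.array(s['orientation']);y0=np.degrees(np.arctan2(O[1,1],O[0,1]));print(s['clock'],np.round(s['tcp_pos'],1),'yaw',y0)
M=[m for m in masks_of('wrist','spacer_mid') if np.mean(a[m['pixels']],0)[0]<2.2*np.mean(a[m['pixels']],0)[1]]
p0=np.array(s['tcp_pos'][:2])
def near(m):
    v,u=np.nonzero(m['pixels']);return np.linalg.norm(ray(cm,[u.mean(),v.mean()],30)[:2]-p0)
m=min(M,key=near);mk=m['pixels'].astype(np.uint8)
S=4;big=cv2.resize(mk*255,None,fx=S,fy=S,interpolation=cv2.INTER_LINEAR)>127
def hull(p):
    c,s_=np.cos(p[2]),np.sin(p[2])
    P=[proj(cm,[p[0]+c*i-s_*j,p[1]+s_*i+c*j,z]) for i in(-6,6) for j in(-25,25) for z in(0,55)]
    return cv2.convexHull((S*(np.array(P)+.5)).astype(np.float32))
def cost(p):
    im=np.zeros(big.shape,np.uint8);cv2.fillConvexPoly(im,np.round(hull(p)).astype(int),1);return float((im.astype(bool)^big).sum())
v,u=np.nonzero(mk);q=ray(cm,[u.mean(),v.mean()],30)[:2]
best=min((minimize(cost,[*q,np.radians(y)],method='Nelder-Mead',options=dict(initial_simplex=[[*q,np.radians(y)],[q[0]+8,q[1],np.radians(y)],[q[0],q[1]+8,np.radians(y)],[*q,np.radians(y+8)]])) for y in (15,22,29,36)),key=lambda r:r.fun)
print('fit',np.round(best.x[:2],1),np.degrees(best.x[2]),best.fun/big.sum())
print('delta',np.round(best.x[:2]-p0,1),np.degrees(best.x[2])-y0)
E
python3 fit.py
```

```text
3.3 [ 636.2 -205.7  266.5] yaw 28.018351338168536
fit [ 639.3 -194.4] 26.840213860615417 0.07568122433743935
delta [ 3.1 11.2] -1.1781374775531184
```

Emit:
arm_command --pt "3 11 -25 0 0 -1" --pt "0 0 -40 0 0 0" --pt "0 0 -40 0 0 0" --pt "0 0 0 0 0 0" --pt "0 0 0 0 0 0" --hand 50

```text
clock: 3.9
tcp_pos: [639.5, -196.1, 161.9]
orientation: [[-0.453, 0.892, 0.001], [0.892, 0.453, -0.0], [-0.001, 0.001, -1.0]]
ft_force: [-0.3, 0.3, 1.0]
gripper_width: 51.2
grip_force: 0.0
```

```bash
python3 fit.py
```

```text
3.9 [ 639.5 -196.1  161.9] yaw 26.936753965555138
fit [ 639.6 -194.7] 27.10346667670433 0.08688220355538191
delta [0.  1.4] 0.1667127111491915
```

Emit:
arm_command --pt "0 1 -40 0 0 0" --pt "0 0 -40 0 0 0" --pt "0 0 -25 0 0 0" --pt "0 0 -11 0 0 0" --pt "0 0 0 0 0 0" --pt "0 0 0 0 0 0"

```text
clock: 4.6
tcp_pos: [640.1, -196.0, 46.7]
orientation: [[-0.452, 0.892, 0.003], [0.892, 0.452, -0.002], [-0.003, 0.002, -1.0]]
ft_force: [0.9, -0.1, 0.9]
gripper_width: 50.0
grip_force: 0.0
```

Emit:
arm_command --pt "0 0 0 0 0 0" --pt "0 0 0 0 0 0" --pt "0 0 0 0 0 0" --pt "0 0 0 0 0 0" --pt "0 0 0 0 0 0" --pt "0 0 0 0 0 0" --pt "0 0 0 0 0 0" --pt "0 0 0 0 0 0" --hand 0 --grip_force 15

```text
clock: 5.4
tcp_pos: [639.2, -195.5, 44.6]
orientation: [[-0.452, 0.892, 0.0], [0.892, 0.452, -0.0], [-0.0, 0.0, -1.0]]
ft_force: [0.3, -0.7, 1.4]
gripper_width: 12.1
grip_force: 15.0
```

Emit:
arm_command --pt "0 0 30 0 0 0" --pt "0 0 45 0 0 0" --pt "0 20 40 0 0 -4" --pt "-6 45 10 0 0 -5" --pt "-6 45 0 0 0 -5" --pt "-7 45 0 0 0 -5" --pt "-7 45 0 0 0 -5" --pt "-7 45 0 0 0 -3"

```text
clock: 6.2
tcp_pos: [605.5, 51.2, 169.5]
orientation: [[0.005, 1.0, -0.0], [1.0, -0.005, 0.0], [0.0, -0.0, -1.0]]
ft_force: [0.4, 0.1, 0.7]
gripper_width: 12.0
grip_force: 15.0
```

Emit:
arm_command --pt "-7 40 10 0 0 0" --pt "0 30 10 0 0 0" --pt "0 0 0 0 0 0" --pt "0 0 0 0 0 0"

```text
clock: 6.6
tcp_pos: [599.0, 119.7, 189.3]
orientation: [[0.001, 1.0, -0.0], [1.0, -0.001, -0.0], [-0.0, -0.0, -1.0]]
ft_force: [-0.2, -0.5, -0.2]
gripper_width: 12.0
grip_force: 15.0
```

Run:
```python
from h import *
s=get_state();cm=camera_model('wrist');a=get_image('wrist');save('w3',a);np.save('w3.npy',a)
import pickle;pickle.dump((s,cm),open('w3.pkl','wb'))
O=np.array(s['orientation']);print(s['clock'],np.round(s['tcp_pos'],1),np.degrees(np.arctan2(O[1,1],O[0,1])),s['gripper_width'])
for l in ['fence_thin','fence_thick','board_mid']:
    for m in masks_of('wrist',l)[:1]:
        c,_=cv2.findContours(m['pixels'].astype(np.uint8),0,2);c=max(c,key=cv2.contourArea)
        print(l,round(m['score'],2),[(p.tolist(),np.round(ray(cm,p,34)[:2],1).tolist()) for p in cv2.approxPolyDP(c,3,True)[:,0]])
```

```text
6.6 [599.  119.7 189.3] -0.03841985766240125 12.006933698949267
fence_thin 0.9 [([360, 72], [629.8, 212.4]), ([354, 162], [626.9, 142.9]), ([358, 167], [630.4, 138.8]), ([381, 167], [649.3, 138.7]), ([388, 74], [651.3, 211.0])]
fence_thick 0.89 [([345, 164], [619.6, 141.3]), ([343, 243], [619.1, 71.0]), ([375, 250], [647.6, 64.2]), ([382, 170], [650.3, 136.2])]
board_mid 0.98 [([220, 67], [522.9, 216.2]), ([233, 246], [522.0, 68.2]), ([302, 246], [582.9, 68.1]), ([309, 197], [589.6, 113.1]), ([334, 196], [610.8, 113.9]), ([336, 69], [611.4, 214.6])]
```

View pics/w3.png

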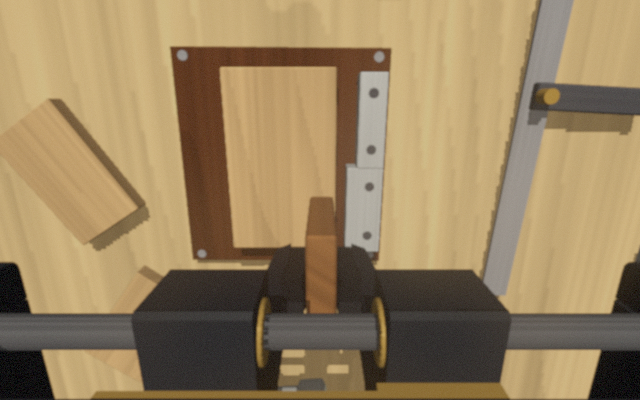

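The wide gap is at cols 336–357, rows 75–160, at the upper (thin) block. I'll get the edge lines to subpixel accuracy.

```bash
cat > edges.py <<'E'
from h import *
def line(a,cm,c0,c1,rows,z,sgn):
    g=cv2.GaussianBlur(a,(0,0),1).astype(float).sum(2);P=[]
    for r in rows:
        d=sgn*np.gradient(g[r,c0:c1]);k=int(d.argmax())
        if 0<k<len(d)-1:
            o=.5*(d[k-1]-d[k+1])/(d[k-1]-2*d[k]+d[k+1]);P.append(ray(cm,[c0+k+o,r],z)[:2])
    P=np.array(P)
    for _ in range(3):
        f=np.polyfit(P[:,1],P[:,0],1);e=abs(np.polyval(f,P[:,1])-P[:,0]);P=P[e<=max(.6,2*np.median(e))]
    return f,len(P)
E
python3 - <<'E'
from edges import *;import pickle
s,cm=pickle.load(open('w3.pkl','rb'));a=np.load('w3.npy')
for n,args in dict(board_fence=(326,346,range(75,160),34,-1),thin_front=(346,368,range(78,158),34,1),thin_back=(376,396,range(78,158),34,-1),thick_back=(366,392,range(175,240),34,-1),thick_front=(336,352,range(172,240),34,1),board_robot=(212,240,range(75,235),34,1),bed_left=(165,200,range(60,240),12,-1)).items():
    f,n_=line(a,cm,*args);print(n,n_,'x at y=176: %.1f  yaw %.2f'%(np.polyval(f,176),-np.degrees(f[0])))
E
```

```text
board_fence 85 x at y=176: 611.5  yaw 0.04
thin_front 80 x at y=176: 629.4  yaw -0.51
thin_back 80 x at y=176: 650.4  yaw -0.52
thick_back 57 x at y=176: 650.3  yaw -0.46
thick_front 68 x at y=176: 621.5  yaw -0.66
board_robot 160 x at y=176: 522.0  yaw 0.11
bed_left 180 x at y=176: 477.3  yaw -0.45
```

Emit:
arm_command --pt "10 25 -30 0 0 -0.4" --pt "11 31 -40 0 0 0" --pt "0 0 -20 0 0 0" --pt "0 0 0 0 0 0" --pt "0 0 0 0 0 0"

```text
clock: 7.3
tcp_pos: [620.2, 173.5, 101.4]
orientation: [[0.01, 1.0, 0.0], [1.0, -0.01, -0.0], [-0.0, 0.0, -1.0]]
ft_force: [-0.1, -0.1, -0.1]
gripper_width: 12.2
grip_force: 15.0
```

Run:
```python
from h import *;import pickle
s=get_state();cm=camera_model('wrist');a=get_image('wrist');np.save('w4.npy',a);pickle.dump((s,cm),open('w4.pkl','wb'))
O=np.array(s['orientation']);print(s['clock'],np.round(s['tcp_pos'],1),np.degrees(np.arctan2(O[1,1],O[0,1])),s['gripper_width'])
save('w4',a,(200,40,440,220),3.3)
x,y,z=s['tcp_pos']
for dx in(-6,6):print(proj(cm,[x+dx,y+25,z-45.3]),proj(cm,[x+dx,y+25,z+9.7]))
```

```text
7.3 [620.2 173.5 101.4] -0.5703116105576933 12.193363718189596
[307.58201703 196.28551496] [302.21121492 236.65672377]
[330.72483132 196.04396525] [334.86693028 236.3258225 ]
```

View pics/w4.png

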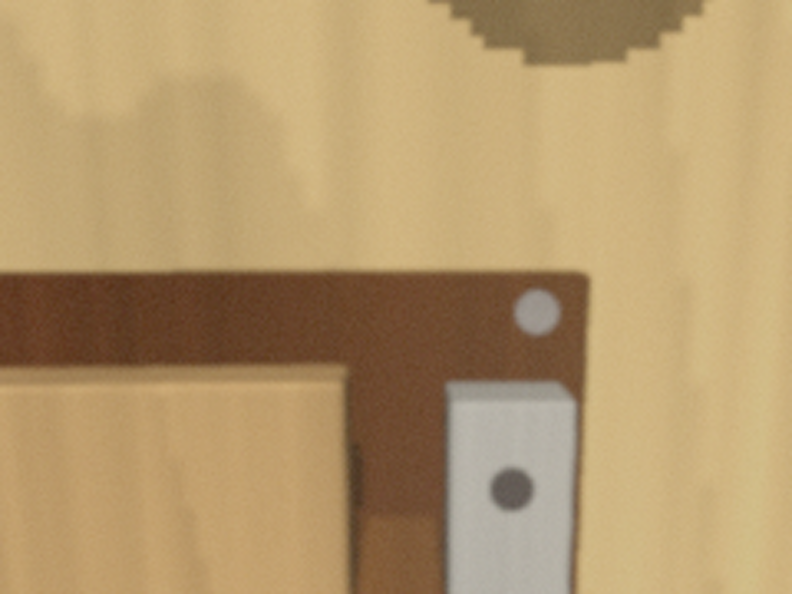

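The spacer's foot is at crop cols 368–440, between the board edge (348) and the fence (446). I'll work out its offset in the same picture.

Run:
```python
from edges import *;import pickle
s,cm=pickle.load(open('w4.pkl','rb'));a=np.load('w4.npy');z=s['tcp_pos'][2]
for n,args in dict(board=(297,311,range(160,178),34,-1),thin=(328,343,range(164,190),34,1),thin2=(332,340,range(200,225),34,1),spL=(307,318,range(198,203),z-45.3,1),spR=(328,339,range(198,202),z-45.3,-1)).items():
    f,k=line(a,cm,*args);print(n,k,np.polyval(f,198))
for r in (194,199,203,210,220):print(r,a[r,296:346].sum(1).tolist())
for p in ([320,160],[305.5,155.5]):print(ray(cm,p,34))
```

```text
board 18 611.3984449497955
thin 26 629.5710486009403
thin2 25 629.4939087634506
spL 5 615.4718013391499
spR 4 626.2727550245683
194 [449, 443, 445, 443, 436, 442, 429, 404, 357, 299, 230, 202, 198, 222, 215, 244, 236, 233, 233, 222, 252, 235, 236, 230, 227, 241, 227, 228, 237, 242, 233, 235, 240, 240, 237, 251, 240, 242, 262, 319, 425, 498, 521, 522, 535, 539, 536, 527, 527, 524]
199 [455, 444, 443, 447, 444, 437, 433, 414, 372, 301, 211, 200, 214, 230, 240, 254, 266, 283, 283, 270, 294, 273, 277, 267, 267, 278, 269, 257, 276, 273, 283, 269, 268, 282, 270, 265, 251, 239, 256, 320, 436, 498, 517, 532, 532, 532, 537, 531, 528, 528]
203 [454, 452, 448, 446, 441, 447, 434, 418, 383, 316, 221, 217, 210, 244, 256, 278, 283, 266, 288, 284, 266, 274, 277, 258, 278, 277, 269, 267, 267, 265, 276, 281, 279, 281, 273, 268, 248, 242, 239, 339, 437, 500, 517, 527, 529, 533, 531, 520, 522, 526]
210 [448, 451, 451, 445, 445, 446, 434, 421, 384, 308, 243, 207, 224, 252, 276, 282, 290, 275, 276, 284, 274, 281, 276, 274, 273, 279, 262, 271, 277, 269, 277, 279, 279, 262, 287, 270, 249, 258, 256, 320, 428, 497, 517, 524, 528, 530, 526, 526, 519, 522]
220 [456, 454, 454, 442, 454, 447, 439, 428, 406, 338, 285, 242, 262, 275, 288, 288, 278, 285, 294, 278, 277, 278, 276, 271, 280, 274, 274, 271, 269, 273, 277, 269, 274, 271, 269, 277, 271, 267, 269, 323, 429, 496, 514, 516, 527, 525, 529, 509, 515, 525]
[620.72240085 213.59986399  34.        ]
[612.56338503 216.24819754  34.        ]
```

Emit:
arm_command --pt "0 0 -15 0 0 0" --pt "0 0 -15 0 0 0" --pt "0 0 -8 0 0 0" --pt "0 0 -3 0 0 0" --pt "0 0 0 0 0 0" --pt "0 0 0 0 0 0"

```text
clock: 7.95
tcp_pos: [620.2, 174.3, 60.8]
orientation: [[0.009, 1.0, 0.001], [1.0, -0.009, 0.0], [0.0, 0.001, -1.0]]
ft_force: [0.2, 0.3, -0.6]
gripper_width: 12.4
grip_force: 15.0
```

Emit:
arm_command --pt "0 0 -1 0 0 0" --pt "0 0 -1 0 0 0" --pt "0 0 0 0 0 0" --pt "0 0 0 0 0 0"

```text
clock: 8.35
tcp_pos: [619.7, 174.4, 57.9]
orientation: [[0.009, 1.0, -0.0], [1.0, -0.009, 0.0], [0.0, -0.0, -1.0]]
ft_force: [0.1, 0.6, 0.3]
gripper_width: 11.9
grip_force: 15.0
```

Next I'll step down until it touches.

Emit:
arm_command --pt "0 0 -0.5 0 0 0" --pt "0 0 0 0 0 0" --pt "0 0 0 0 0 0"

```text
clock: 8.65
tcp_pos: [619.7, 174.4, 57.3]
orientation: [[0.009, 1.0, -0.0], [1.0, -0.009, 0.0], [0.0, -0.0, -1.0]]
ft_force: [-0.6, 0.1, -0.1]
gripper_width: 11.7
grip_force: 15.0
```

Emit:
arm_command --pt "0 0 -0.5 0 0 0" --pt "0 0 0 0 0 0" --pt "0 0 0 0 0 0"

```text
clock: 8.95
tcp_pos: [619.7, 174.4, 56.8]
orientation: [[0.009, 1.0, -0.0], [1.0, -0.009, 0.0], [0.0, -0.0, -1.0]]
ft_force: [0.1, 0.6, -0.5]
gripper_width: 12.0
grip_force: 15.0
```

Emit:
arm_command --pt "0 0 -0.5 0 0 0" --pt "0 0 0 0 0 0" --pt "0 0 0 0 0 0"

```text
clock: 9.25
tcp_pos: [619.8, 174.4, 56.5]
orientation: [[0.009, 1.0, 0.0], [1.0, -0.009, 0.0], [0.0, 0.0, -1.0]]
ft_force: [-0.3, -0.4, 1.9]
gripper_width: 11.9
grip_force: 15.0
```

Contact (56.5 ≈ 44.6 + 12). Release and rise.

Emit:
arm_command --pt "0 0 0 0 0 0" --pt "0 0 0 0 0 0" --pt "0 0 0 0 0 0" --pt "0 0 0 0 0 0" --pt "0 0 0 0 0 0" --hand 40

```text
clock: 9.75
tcp_pos: [619.7, 174.4, 56.3]
orientation: [[0.009, 1.0, -0.0], [1.0, -0.009, 0.0], [0.0, -0.0, -1.0]]
ft_force: [-0.9, 0.6, 0.4]
gripper_width: 39.7
grip_force: 0.0
```

Emit:
arm_command --pt "0 0 10 0 0 0" --pt "0 0 25 0 0 0" --pt "0 0 45 0 0 0" --pt "0 -30 30 0 0 0" --pt "-15 -40 20 0 0 0" --pt "0 0 0 0 0 0" --pt "0 0 0 0 0 0"

```text
clock: 10.45
tcp_pos: [604.7, 104.0, 187.4]
orientation: [[0.01, 1.0, 0.001], [1.0, -0.01, 0.0], [0.0, 0.001, -1.0]]
ft_force: [-0.7, 0.8, -0.4]
gripper_width: 39.8
grip_force: 0.0
```

Run:
```python
from edges import *;import pickle
s=get_state();cm=camera_model('wrist');a=get_image('wrist');np.save('w5.npy',a);pickle.dump((s,cm),open('w5.pkl','wb'))
print(s['clock'],np.round(s['tcp_pos'],1))
save('w5',a,(180,30,440,260),2.6)
for p in ([620,200,67],[620,150,67],[522,175,34]):print(p,proj(cm,p))
```

```text
10.45 [604.7 104.  187.4]
[620, 200, 67] [340.94929558  63.02283716]
[620, 150, 67] [340.56592158 138.75085108]
[522, 175, 34] [212.43477916 103.00321095]
```

View pics/w5.png

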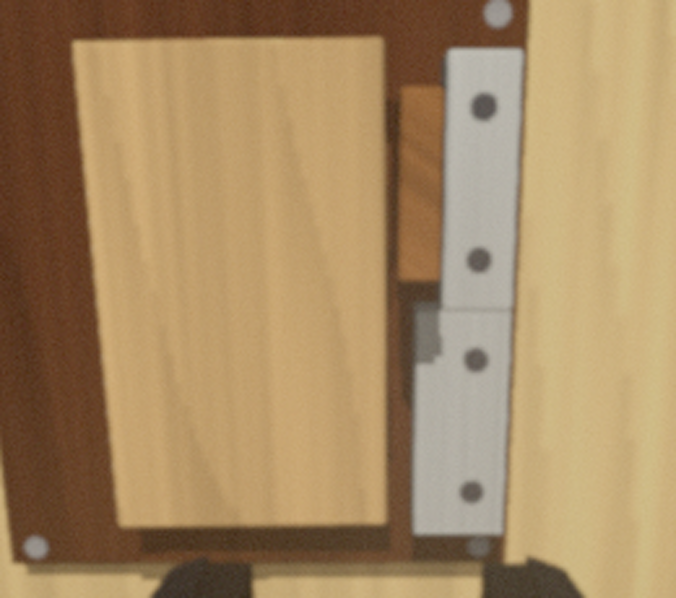

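The spacer stands in the wide gap at crop (400–440, 88–280), y ≈ 175, clear of the thick block. Next: close the fingers, turn 90° and go to the robot side of the board.

Emit:
arm_command --pt "-15 0 0 0 0 8.2" --pt "-15 9 0 0 0 8.2" --pt "-16 9 0 0 0 8.2" --pt "-16 9 0 0 0 8.2" --pt "-16 9 0 0 0 8.2" --pt "-16 9 0 0 0 8.2" --pt "-16 9 0 0 0 8.2" --pt "-15 9 0 0 0 8.2" --hand 0

```text
clock: 11.3
tcp_pos: [478.8, 168.8, 185.6]
orientation: [[-0.91, 0.414, -0.002], [0.414, 0.91, 0.0], [0.002, -0.001, -1.0]]
ft_force: [0.4, 0.4, -0.1]
gripper_width: 0.5
grip_force: 0.0
```

Emit:
arm_command --pt "0 9 0 0 0 8.2" --pt "0 0 -20 0 0 8.2" --pt "0 0 -40 0 0 8" --pt "0 0 -20 0 0 0" --pt "0 0 0 0 0 0" --pt "0 0 0 0 0 0"

```text
clock: 11.9
tcp_pos: [479.9, 177.1, 106.5]
orientation: [[-1.0, 0.008, -0.001], [0.008, 1.0, 0.0], [0.001, 0.0, -1.0]]
ft_force: [-0.8, 0.4, -0.1]
gripper_width: 0.5
grip_force: 0.0
```

```bash
cat > look.py <<'E'
from edges import *;import sys
s=get_state();cm=camera_model('wrist');a=get_image('wrist');np.save(sys.argv[1]+'.npy',a)
O=np.array(s['orientation']);print(s['clock'],np.round(s['tcp_pos'],1),np.degrees(np.arctan2(O[1,1],O[0,1])),s['gripper_width'],np.round(s['joint_pos'],2))
save(sys.argv[1],a)
x,y,z=s['tcp_pos']
print('tips',proj(cm,[x,y,z-17]))
for p in ([620,200,67],[620,150,67],[626,200,67],[522,175,34],[612,175,34]):print(p,proj(cm,p))
E
python3 look.py w6
```

```text
11.9 [479.9 177.1 106.5] 89.52847333028986 0.544156052354413 [ 0.12  0.48  1.62  0.    1.04 -1.44]
tips [320.64275509 263.24691131]
[620, 200, 67] [358.55181818 446.48026409]
[620, 150, 67] [280.10410932 447.15563008]
[626, 200, 67] [358.34746434 453.56018287]
[522, 175, 34] [317.88717975 283.35032037]
[612, 175, 34] [319.31267719 394.55754248]
```

View pics/w6.png

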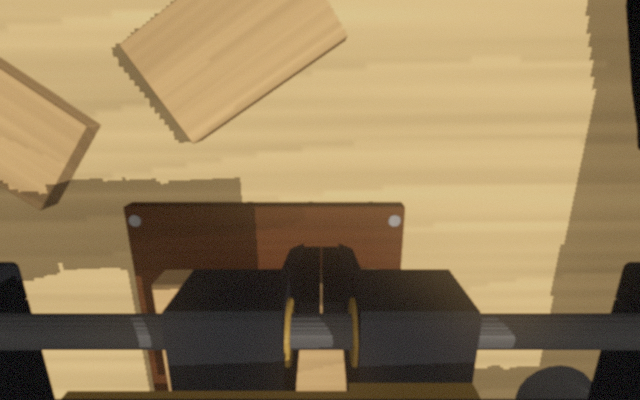

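The fingers are over the bare bed strip, with nothing under the body. Descend, then approach.

Emit:
arm_command --pt "0 -1 -30 0 0 0" --pt "0 0 -25 0 0 0" --pt "0 0 -12 0 0 0" --pt "0 0 -6 0 0 0" --pt "0 0 0 0 0 0" --pt "0 0 0 0 0 0"

```text
clock: 12.55
tcp_pos: [480.3, 175.5, 34.3]
orientation: [[-1.0, 0.009, 0.002], [0.009, 1.0, 0.0], [-0.002, 0.0, -1.0]]
ft_force: [-0.2, -0.7, 0.7]
gripper_width: 0.4
grip_force: 0.0
```

Emit:
arm_command --pt "10 0 0 0 0 0" --pt "8 0 0 0 0 0" --pt "4 0 0 0 0 0" --pt "2 0 0 0 0 0" --pt "0 0 0 0 0 0" --pt "0 0 0 0 0 0"

```text
clock: 13.15
tcp_pos: [503.5, 175.4, 33.3]
orientation: [[-1.0, 0.009, -0.0], [0.009, 1.0, -0.0], [0.0, -0.0, -1.0]]
ft_force: [0.5, -0.2, 0.5]
gripper_width: 0.6
grip_force: 0.0
```

Emit:
arm_command --pt "2 0 0 0 0 0" --pt "2 0 0 0 0 0" --pt "2 0 0 0 0 0" --pt "1 0 0 0 0 0" --pt "1 0 0 0 0 0" --pt "1 0 0 0 0 0" --pt "1 0 0 0 0 0"

```text
clock: 13.85
tcp_pos: [513.6, 175.4, 33.3]
orientation: [[-1.0, 0.009, -0.001], [0.009, 1.0, -0.0], [0.001, -0.0, -1.0]]
ft_force: [-2.6, 0.5, 0.3]
gripper_width: 0.5
grip_force: 0.9
```

Emit:
arm_command --pt "0.7 0 0 0 0 0" --pt "0.7 0 0 0 0 0" --pt "0.7 0 0 0 0 0" --pt "0.7 0 0 0 0 0"

```text
clock: 14.25
tcp_pos: [516.0, 175.4, 33.3]
orientation: [[-1.0, 0.009, -0.002], [0.009, 1.0, -0.0], [0.002, -0.0, -1.0]]
ft_force: [-6.6, -0.1, 3.4]
gripper_width: 0.5
grip_force: 3.2
```

Emit:
arm_command --pt "0.7 0 0 0 0 0" --pt "0.7 0 0 0 0 0" --pt "0 0 0 0 0 0"

```text
clock: 14.55
tcp_pos: [516.1, 175.4, 33.3]
orientation: [[-1.0, 0.009, -0.005], [0.009, 1.0, -0.0], [0.005, -0.0, -1.0]]
ft_force: [-9.6, 0.6, 6.9]
gripper_width: 0.5
grip_force: 5.0
```

Emit:
arm_command --pt "0.7 0 0 0 0 0" --pt "0.7 0 0 0 0 0" --pt "0 0 0 0 0 0"

```text
clock: 14.85
tcp_pos: [516.2, 175.4, 33.3]
orientation: [[-1.0, 0.009, -0.008], [0.009, 1.0, -0.001], [0.008, -0.001, -1.0]]
ft_force: [-15.4, -0.5, 11.3]
gripper_width: 0.6
grip_force: 7.7
```

Emit:
arm_command --pt "0.7 0 0 0 0 0" --pt "0 0 0 0 0 0"

```text
clock: 15.05
tcp_pos: [516.2, 175.4, 33.3]
orientation: [[-1.0, 0.009, -0.009], [0.009, 1.0, -0.001], [0.009, -0.001, -1.0]]
ft_force: [-18.4, -0.4, 13.1]
gripper_width: 0.4
grip_force: 9.1
```

Motion has stalled at 18 N. I'll check for flushness with scene and top in one composite.

Run:
```python
from h import *
a=get_image('scene');b=get_image('top')
A=cv2.resize(a[160:250,290:395],(700,600),interpolation=cv2.INTER_CUBIC)[:, :]
ct=cv2.resize(b[175:260,235:330],(400,358),interpolation=cv2.INTER_CUBIC)
A=cv2.resize(a[160:250,290:395],(400,343),interpolation=cv2.INTER_CUBIC)
w=get_image('wrist');np.save('w7.npy',w)
W=cv2.resize(w[180:400],(800,240))[:242]
can=np.zeros((600,800,3),np.uint8);can[:343,:400]=A;can[:343,400:]=ct[:343];can[343:343+240]=W
save('fin',can)
s=get_state();print(s['ft_force'],s['clock'],s['moment'])
```

```text
[-18.48095178  -0.52947567  12.35207809] 15.2 [-0.20673826  2.6663041  -0.20075365]
```

View pics/fin.png

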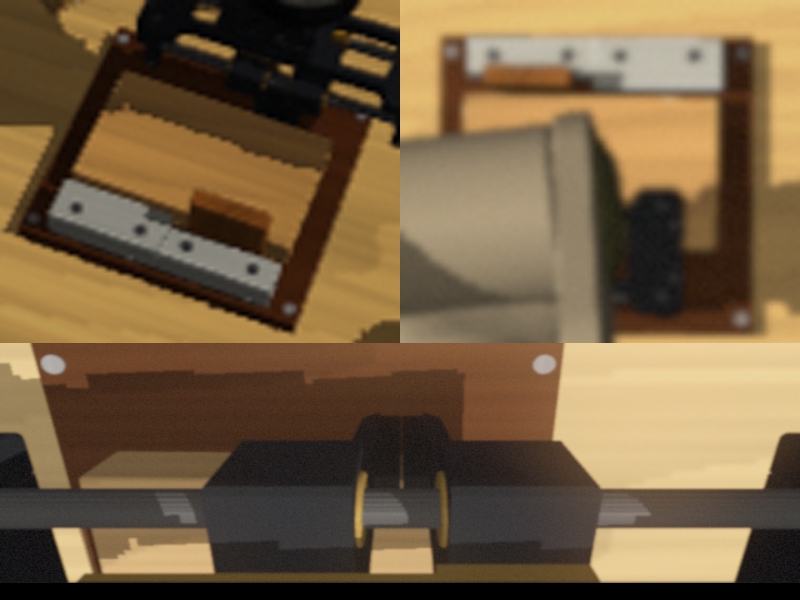

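The board bears on the spacer, and the spacer on the thin block (scene crop (230,220), top crop (527,78)). A numeric check of the board edge's position and yaw should confirm it.

Run:
```python
from h import *
cm=camera_model('wrist');a=np.load('w7.npy')
g=cv2.GaussianBlur(a,(0,0),1).astype(float).sum(2)
for nm,cols,r0,r1,z,sg in (('board top edge',range(96,160),272,290,34,1),('board foot edge',range(70,160),290,315,12,0),('bed front',range(60,440),165,182,12,0),('board top wide',range(96,160),265,315,34,0)):
    P=[]
    for c in cols:
        d=np.gradient(g[r0:r1,c]);d=d if sg==1 else abs(d);k=int(d.argmax());P.append(ray(cm,[c,r0+k],z)[:2])
    P=np.array(P)
    for _ in range(3):
        f=np.polyfit(P[:,1],P[:,0],1);e=abs(np.polyval(f,P[:,1])-P[:,0]);P=P[e<=max(.6,2*np.median(e))]
    print(nm,len(P),'x@142 %.1f yaw %.2f y %.0f..%.0f'%(np.polyval(f,142),-np.degrees(f[0]),P[:,1].min(),P[:,1].max()))
print([round(g[r,130]) for r in range(255,325)])
```

```text
board top edge 64 x@142 514.2 yaw -0.56 y 83..109
board foot edge 90 x@142 544.8 yaw -0.19 y 51..95
bed front 380 x@142 474.3 yaw -0.51 y 61..228
board top wide 64 x@142 530.3 yaw -0.38 y 80..107
[149, 149, 147, 146, 145, 143, 142, 141, 141, 143, 141, 142, 144, 144, 146, 145, 141, 138, 141, 142, 142, 146, 154, 172, 201, 233, 254, 262, 263, 260, 256, 255, 255, 257, 258, 261, 263, 263, 261, 259, 259, 256, 254, 252, 251, 251, 253, 265, 286, 310, 330, 346, 360, 370, 375, 372, 358, 324, 264, 205, 174, 178, 203, 226, 232, 226, 231, 247, 262, 266]
```

The board edge's yaw is now −0.4 to −0.56°, matching the bed and fence (−0.5°). Before the push it was +0.1°. So it is flush, the push is held at about 18 N, and I'm handing in.

```bash
python3 -c "
from plant import *
print(get_state()['ft_force']);print(job_done())"
```

```text
[-18.48095178  -0.52947567  12.35207809]
the job is handed in; nothing more can be done
None
```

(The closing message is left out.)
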